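# Rinse can upside down on the drying post

## Robot

A 6-joint arm with a two-finger parallel gripper is mounted at the origin on the work surface. World frame = base frame: x ahead of the robot, y to its left, z up, the work surface at z = 0. Lengths are in mm, angles in rad, forces in N, time in s.
With the tool pointing down it reaches from about 400 to 825 mm from the base axis. Payload 7 kg.
Tool frame: the origin (TCP) lies between the finger pads; the fingertips stand 14 mm ahead of it and the grasp point (between the pads) lies 5 mm behind it; z points along the fingers, y is the line along which they close (so a half turn about z gives the same grasp; the last joint's range is limited). The gripper opens to 88 mm and grips with 3 to 60 N. Pads are 19 mm wide; open, the fingers measure 130 mm over their backs; the gripper's body (78 mm by 193 mm) begins 47 mm behind the grasp point.
Start: joints at [1.391, 0.359, 0.012, 0, -1.224, -0.288], TCP at [304.378, 602.453, 240.561] pointing down, gripper open.
Joint ranges: [-3.07, 3.07], [-1.43, 2.12], [-1.02, 1.25], [-3.03, 1.67], [-3.05, -0], [-3.03, 3.03]. Speed limits (rad/s): [2.39, 2.39, 3.01, 3.14, 3.14, 3.14].

## Interface

Orientations are given as [roll, pitch, yaw] about the fixed x, y, z axes, in that order (R = Rz(yaw) Ry(pitch) Rx(roll)).
In Python, from bench import monitor, optics, r gives the robot as it stands. The module is installed in compiled form; this text tells all that it offers.
- The arm moves only by the tool drive_tool, never from a script. Its argument "commands" is one flat list of numbers, 6 for each row, row after row: the shift along the tool's x, y, z scaled (see below), then the turn, a rotation vector about the tool's x, y, z scaled (see below). In form: [x, y, z, wx, wy, wz, x, y, z, wx, wy, wz, ...]. A call has 1 to 12 rows; each row shifts and turns the commanded pose from where the row before left it, along the tool's axes as they then stand; what a row does not reach is not made up. The controller multiplies each number of a shift by 3 cm and each number of a turn by 5 degrees. A row lasts 1/10 s, in which the tool goes at most 50 mm and 8.59 degrees, less where a joint would pass 70% of its speed; a pose out of reach is approached as far as the arm can. A call with a number of a shift or a turn outside -1 to 1 is refused whole. A call with a gripper value outside its range is refused whole. "hand" is the finger opening in mm, from 0 to 87.6, set as the call begins (left out, the last holds). The fingers move at their own pace and stop on an object; the grip force is fixed at half the most. Time passes only in rows, so rows that do not move let the fingers close. It gives the time, the measured TCP pose, the force and the opening at its end, in the units of the state.
- monitor.read_state(): the state, without advancing time (a new reading comes with each control period).
- optics.get_image(name): name is "scene" or "top"; returns a dict with "img" (400x640x3 uint8, red, green, blue), "z_map" (400x640 float32, mm along the optical axis (not along the pixel's ray), 0 where there is no reading), "camera_matrix" (3x3 intrinsics, pixels), "k1" (the pictures are not rectified: a ray, as slopes to the right and down, at radius r is drawn at 1 + k1 r^2 times it, then the intrinsics apply), "rvec" (rotation vector, rad) and "tvec" (3), from world to camera coordinates, as OpenCV has them. Camera axes: x right, y down, z forward; pixel columns grow to the right and rows downward; lengths in mm; the calibration is good to about 2 mm. A picture is of the moment at which its call begins.
- r.job_done(): hands the job in, once; it reports no verdict.
The state is a dict: "clock": time; "joint_positions": joint angles; "dq": joint speeds; "effort": joint torques, N m; "eef_pos": TCP position; "ee_rot": TCP orientation; "force": force on the tool from outside, world axes, zero at the start; "torque": the same for the moment, N m; "finger_gap": finger opening in mm.
Only numpy, scipy, OpenCV 4.12 (cv2) and the standard library are available. Lean on these libraries where they do the work, as an engineer would, in place of code of your own. Each camera call takes 0.05 s, during which the arm holds its last target. There are 200 camera calls.

## Task

The square steel rinse can stands open side up on the bench. Turn it upside down and put it over the upright drying post of the stand, lowering it gently (not dropped, not banged down) until the post carries it from inside, then let go so that it hangs there straight. You may tip it onto its side on the bench on the way; leave the other things on the bench where they are.

Things in the scene. Friction and masses are not known exactly. Their poses are not given: they have to be found in the camera images.
- can: Square steel rinse can, empty, 62 x 62 mm outside, 110 mm tall, walls and bottom 3 mm thick (inside 56 x 56 mm, 107 mm deep), 0.2 to 0.3 kg. Origin: centre of the outside of its closed bottom; z points from bottom to open mouth, x and y are normal to its side faces. It starts standing on the bench, mouth up, left or right of the middle.
- can_mouth (a point): Centre of the can's open mouth, 110 mm from the bottom along the can's z axis.
- stand: Drying stand, fixed: steel foot 130 x 130 x 12 mm, 34 mm collar to 62 mm. Its upright post (22 mm rod) ends in a grey round head 50 mm across, tapering over its top 14 mm to 38 mm, then a flat 28 mm square rubber pad, 4 mm thick. The pad's top stands 130 to 170 mm above the bench, setting not given: find it by touch or sight. Origin: on the post's axis at bench height.
- cup: Bystander: round steel cup, 72 mm across, 85 mm tall, not to be confused with the square can. Origin: centre of its underside.
- spool: Bystander: spool of solder standing on end, 60 mm across, 50 mm tall. Origin: centre of its underside.
- bottle: Bystander: white closed plastic bottle, 60 mm across, 150 mm tall. Origin: centre of its underside.
- driver: Bystander: screwdriver lying on the bench, 170 mm long along its x axis. Origin: near its middle, at bench height.
- bezels: Bystander: stack of three black rectangular frames, 84 x 140 mm, 31 mm high. Origin: centre of its underside; the long side is its y axis.
Not all that is in view belongs to the job. Of the things that look like the stand, the smaller one is meant.

How it is judged:
By the outcome, as a careful person would: the job done as asked, in the order asked, and still so for the second after the job is handed in, with the robot touching nothing.
It also fails if it takes over 54 s, if anything falls off the work surface, if the arm or the gripper's body presses on something with over 40 N, if the wrist force passes 120 N, or if a joint passes its speed limit or range.

## Working session

There is one attempt and no reset: what is moved stays moved. The work goes in short steps, Python scripts to look and compute and a tool call to move; the robot and the scene stay as the last step left them, time stands still between calls to the robot, and variables do not carry over. Pictures are saved under pics/ and viewed, on a budget of 10 in all, crops included, one or two more only if the job needs it, and the job is handed in when it is done.

Besides the shell and the picture viewer there is one more tool, called by a JSON object that holds its "op" and its "data". drive_tool: Moves the arm, as the interface text tells. Its arguments: {"type":"object","properties":{"commands":{"type":"array"},"hand":{"type":"number"}},"required":["commands"]}

```bash
mkdir -p pics
cat > h.py <<'E'
import numpy as np, cv2
from bench import monitor, optics, r
def cam(n):
    d=optics.get_image(n); d['R']=cv2.Rodrigues(np.array(d['rvec'],float))[0]; d['t']=np.array(d['tvec'],float).ravel(); return d
def rays(d,uv):
    K=np.array(d['camera_matrix'],float); uv=np.atleast_2d(np.array(uv,float))
    p=np.c_[(uv[:,0]-K[0,2])/K[0,0],(uv[:,1]-K[1,2])/K[1,1]]; q=p.copy()
    for _ in range(20): q=p/(1+d['k1']*(q**2).sum(1,keepdims=True))
    return np.c_[q,np.ones(len(q))]
def plane(d,uv,z):
    R,t=d['R'],d['t']; c=-R.T@t; v=rays(d,uv)@R; return c+v*((z-c[2])/v[:,2])[:,None]
def depth(d,uv):
    uv=np.atleast_2d(np.array(uv)); z=d['z_map'][uv[:,1].astype(int),uv[:,0].astype(int)]
    return (rays(d,uv)*z[:,None]-d['t'])@d['R']
def cloud(d):
    v,u=np.mgrid[0:400,0:640]; P=depth(d,np.c_[u.ravel(),v.ravel()]).reshape(400,640,3); P[d['z_map']==0]=np.nan; return P
def save(d,n): cv2.imwrite('pics/'+n+'.png',cv2.cvtColor(d['img'],cv2.COLOR_RGB2BGR))
E
python3 - <<'E'
from h import *
s=monitor.read_state(); print({k:np.round(v,3) for k,v in s.items()})
a=cam('scene');b=cam('top')
for d in(a,b): print(-d['R'].T@d['t'],d['R'][2],d['k1'],d['camera_matrix'],(d['z_map']>0).mean())
cv2.imwrite('pics/1.png',cv2.resize(cv2.cvtColor(np.vstack([a['img'],b['img']]),cv2.COLOR_RGB2BGR),(480,600),interpolation=cv2.INTER_AREA))
save(a,'1a');save(b,'1b')
E
```

```text
{'clock': np.float64(0.0), 'joint_positions': array([ 1.391,  0.359,  0.011, -0.   , -1.224, -0.288]), 'dq': array([-0.   ,  0.001, -0.   , -0.001, -0.002, -0.001]), 'effort': array([ 2.0000e-03, -5.8272e+01,  2.9305e+01,  6.9970e+00,  7.0000e-03,
       -0.0000e+00]), 'eef_pos': array([304.182, 602.042, 239.618]), 'ee_rot': array([ 3.14 , -0.   , -0.468]), 'force': array([ 0.409, -0.252, -1.045]), 'torque': array([ 0.038, -0.039, -0.018]), 'finger_gap': np.float64(87.606)}
[1173.64943707 -602.44805192  788.0231075 ] [-0.5537542   0.54518234 -0.62939059] 0.0041345136453107435 [[366.68124093   0.         320.52191657]
 [  0.         366.68124093 200.39639711]
 [  0.           0.           1.        ]] 0.9960078125
[343.68377025  -7.75543727 998.16224471] [ 0.24732456  0.00389497 -0.96892486] -0.02916600754498748 [[365.04712583   0.         330.34013233]
 [  0.         365.04712583 198.00667875]
 [  0.           0.           1.        ]] 0.99607421875
```

View pics/1a.png

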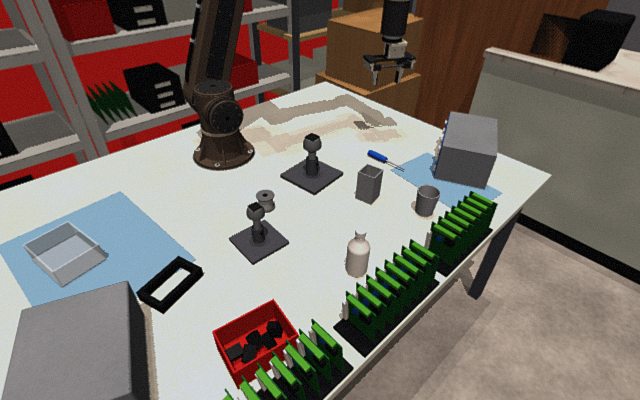

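View pics/1b.png

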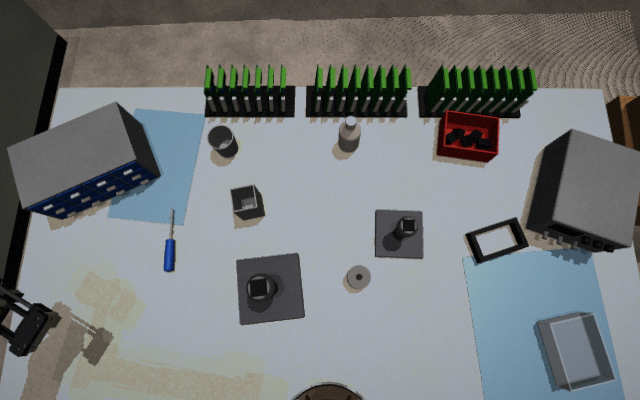

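Candidates. For the can: square can at top (247,203) / scene (369,184), against the round cup at (222,140) and the clear tray at (575,350). For the stand: top (399,233) / scene (258,240) is the smaller, and (270,288) / (312,176) the larger. I'll measure both and check them in one close crop.

Run:
```python
from h import *
b=cam('top');a=cam('scene');P=cloud(b);Q=cloud(a)
print('bench z',np.nanmedian(P[180:220,300:350,2]),np.nanmedian(Q[280:290,200:220,2]))
def rect(pts,n):
    r_=cv2.minAreaRect(pts[:,:2].astype(np.float32)); print(n,len(pts),np.round(r_[0],1),np.round(r_[1],1),round(r_[2],1))
def sel(P,x0,x1,y0,y1,lo,hi):
    m=(P[...,0]>x0)&(P[...,0]<x1)&(P[...,1]>y0)&(P[...,1]<y1)&(P[...,2]>lo)&(P[...,2]<hi); return P[m]
for n,(u0,u1,v0,v1) in dict(can=(225,272,178,226),small=(368,430,203,262),big=(230,310,248,328),cup=(202,242,120,160),spool=(340,375,260,295),bottle=(333,365,112,155),driver=(160,180,205,275),bez=(460,532,212,266)).items():
    p=P[v0:v1,u0:u1].reshape(-1,3); p=p[p[:,2]>7]
    print(n,'zmax',np.round(np.sort(p[:,2])[-30::6]),'xy',np.round(np.percentile(p,[2,50,98],axis=0)[:,:2]).tolist())
    if n in('small','big'):
        rect(p[(p[:,2]<22)],'foot'); q=p[p[:,2]>p[:,2].max()-8]; rect(q,'pad'); q=p[p[:,2]>p[:,2].max()-25]; rect(q,'head')
        c=np.median(q,0)
        w=sel(Q,c[0]-30,c[0]+30,c[1]-30,c[1]+30,70,400); print(' scene view top',np.round(np.sort(w[:,2])[-60::10],1),w[w[:,2]>w[:,2].max()-6].mean(0).round(1))
    if n in('can','cup'): q=p[p[:,2]>p[:,2].max()-10]; rect(q,n+' rim')
c=np.vstack([cv2.resize(b['img'][170:330,210:450],(720,480)),]); cv2.imwrite('pics/2.png',c[...,::-1])
```

```text
bench z -0.02457643712470102 -0.1758613463731786
can zmax [112. 112. 112. 113. 113.] xy [[536.0, 180.0], [572.0, 218.0], [602.0, 249.0]]
can rim 151 [570.6 215.6] [61.  62.8] 12.1
small zmax [143. 143. 143. 143. 144.] xy [[435.0, -253.0], [489.0, -182.0], [559.0, -128.0]]
foot 1847 [ 498.7 -191.3] [130.9 131. ] 88.1
pad 167 [ 498.  -190.9] [37.3 34.4] 70.1
head 330 [ 497.8 -190.9] [47.3 48.2] 44.2
 scene view top [139.8 140.2 140.5 141.  141.4 141.9] [ 502.  -193.8  140. ]
big zmax [170. 170. 170. 170. 171.] xy [[270.0, 73.0], [348.0, 145.0], [434.0, 237.0]]
foot 3502 [353.2 143.2] [169.7 195.1] 6.8
pad 309 [351.7 154.5] [47.8 47.1] 0.5
head 615 [352.  155.6] [62.  61.6] 0.2
 scene view top [165.7 166.3 167.2 168.  168.5 169. ] [356.1 152.2 167.7]
cup zmax [86. 86. 87. 87. 87.] xy [[713.0, 263.0], [755.0, 301.0], [780.0, 330.0]]
cup rim 117 [747.2 297.6] [71.5 69.8] 2.2
spool zmax [53. 53. 53. 54. 54.] xy [[354.0, -103.0], [381.0, -77.0], [406.0, -50.0]]
bottle zmax [150. 151. 151. 151. 152.] xy [[733.0, -94.0], [751.0, -54.0], [860.0, -20.0]]
driver zmax [27. 27. 28. 28. 29.] xy [[395.0, 416.0], [443.0, 428.0], [555.0, 440.0]]
bez zmax [34. 34. 34. 35. 35.] xy [[425.0, -551.0], [484.0, -464.0], [539.0, -378.0]]
```

View pics/2.png

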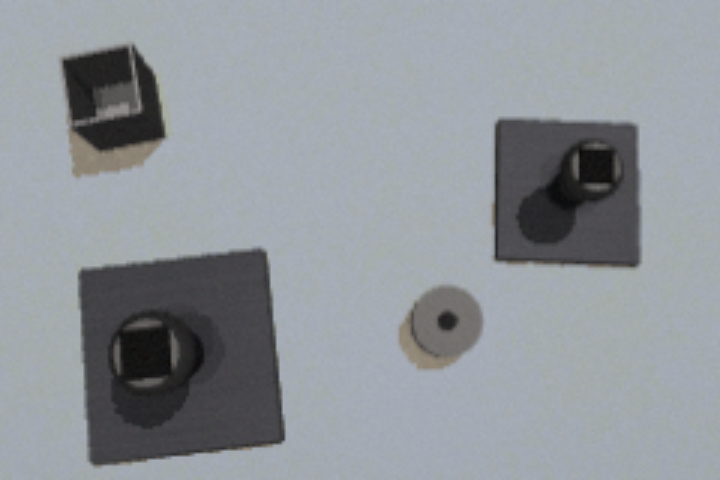

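The crop shows the square, hollow can at crop (100,85), and the stand with the 131 mm foot at (595,165). The other stand's foot is 170 x 195 mm. So the can is at about (570.6, 215.6) with yaw about 12°, and the post is at about (498.5, -191) with its pad top at about 142 mm.

Plan: take the can with the tool horizontal at mid height, lift, roll 180° about the tool axis, then lower it over the post.

{"op": "drive_tool", "data": {"commands": [0,0,-1,0,0,0,0,0,-1,0,0,0,0.97,0.69,0,0,0,0,0.97,0.69,0,0,0,0,0.97,0.69,0,0,0,0,0.97,0.69,0,0,0,0,0.97,0.69,0,0,0,0,0.97,0.69,0,0,0,0,0.97,0.69,0,0,0,0,0.97,0.69,0,0,0,0,0.97,0.69,0,0,0,0,0.97,0.69,0,0,0,0], "hand": 87}}

```text
clock: 1.4
eef_pos: [471.1, 285.1, 300.6]
ee_rot: [-3.141, 0.0, -0.468]
force: [0.5, 0.3, -0.5]
finger_gap: 86.8
```

```bash
cat > rec.py <<'E'
from h import *
import json
s=monitor.read_state()
with open('log.txt','a') as f: f.write(json.dumps([list(map(float,s[k])) for k in('joint_positions','eef_pos','ee_rot')])+'\n')
for k in('clock','joint_positions','eef_pos','ee_rot','force','finger_gap'): print(k,np.round(s[k],3))
E
python3 rec.py
```

```text
clock 1.4
joint_positions [ 0.9    0.119 -0.168 -0.    -1.283  0.203]
eef_pos [471.114 285.054 300.617]
ee_rot [-3.141  0.    -0.468]
force [ 0.466  0.288 -0.482]
finger_gap 86.827
```

{"op": "drive_tool", "data": {"commands": [0.97,0.69,0,0,0,0,0.97,0.69,0,0,0,0,0.97,0.69,0,0,0,0,0.97,0.69,0,0,0,0,0.97,0.69,0,0,0,0,0.97,0.69,0,0,0,0,0,0,0,0,0,1,0,0,0,0,0,1,0,0,0,0,0,1,0,0,0,0,0,1,0,0,0,0,0,1,0,0,0,0,0,1]}}

```text
clock: 2.6
eef_pos: [570.5, 96.8, 300.4]
ee_rot: [3.141, 0.0, -0.995]
force: [0.1, 0.3, -0.2]
finger_gap: 87.3
```

```bash
python3 rec.py
```

```text
clock 2.6
joint_positions [ 0.506  0.168 -0.111 -0.    -1.292  0.07 ]
eef_pos [570.474  96.834 300.4  ]
ee_rot [ 3.141  0.    -0.995]
force [ 0.136  0.335 -0.244]
finger_gap 87.276
```

{"op": "drive_tool", "data": {"commands": [0,0,0,0,0,1,0,0,0,0,0,1,0,0,0,0,0,1,0,0,0,0,0,1,0,0,0,0,-1,0,0,0,0,0,-1,0,0,0,0,0,-1,0,0,0,0,0,-1,0]}}

```text
clock: 3.4
eef_pos: [570.7, 97.2, 301.1]
ee_rot: [-3.14, 0.353, -1.339]
force: [-0.8, 0.2, -0.8]
finger_gap: 86.9
```

```bash
python3 rec.py
```

```text
clock 3.4
joint_positions [ 0.262  0.212  0.043 -0.358 -1.4    0.03 ]
eef_pos [570.724  97.245 301.05 ]
ee_rot [-3.14   0.353 -1.339]
force [-0.839  0.169 -0.754]
finger_gap 86.943
```

```bash
cat > kin.py <<'E'
from h import *
import json
from scipy.spatial.transform import Rotation as Ro
from scipy.optimize import least_squares
L=[[np.array(x) for x in json.loads(l)] for l in open('log.txt')]
L.append([np.array([1.391,.359,.0115,0,-1.224,-.288]),np.array([304.182,602.042,239.618]),np.array([np.pi,0,-.468])])
Rz=lambda a:Ro.from_euler('z',a);Ry=lambda a:Ro.from_euler('y',a);Rx=lambda a:Ro.from_euler('x',a)
def rot(q,s):
    A=Rz(q[0])*Ry(q[1]-q[2]); B=A*Rx(s*q[3]); W=B*Ry(-q[4])   # W x-axis = tool z
    # tool z=W x ; at q6=0 tool x = -W y ; 
    C=Ro.from_matrix(np.array([[0,0,1],[-1,0,0],[0,-1,0.]]))
    return A,B,W,W*C*Rz(-q[5])
def fk(q,p,s):
    A,B,W,T=rot(q,s); 
    return Rz(q[0]).apply([0,p[0],p[1]])+(Rz(q[0])*Ry(q[1])).apply([p[6],0,p[2]])+A.apply([p[3],0,p[7]])+W.apply([p[4],0,0])+B.apply([0,p[5],0])
E
python3 - <<'E'
from kin import *
for s in(1,-1): print(s,[round((rot(q,s)[3].inv()*Ro.from_euler('xyz',e)).magnitude(),3) for q,_,e in L])
s=min((1,-1),key=lambda s:sum((rot(q,s)[3].inv()*Ro.from_euler('xyz',e)).magnitude() for q,_,e in L))
f=least_squares(lambda p:np.r_[np.concatenate([fk(q,p,s)-x for q,x,_ in L]),.02*(p-[-190,350,400,400,250,0,0,0])],[-190,350,400,400,250,0,0,0])
print(s,f.x.round(1),f.cost, np.round(f.fun[:12],1))
b=cam('scene');save(b,'3')
E
```

```text
1 [0.0, 0.0, 0.716, 0.001]
-1 [0.0, 0.0, 0.0, 0.001]
-1 [  -4.5  203.5  597.4  457.1  364.6 -187.3    7.4   -0.8] 29.791385606540015 [ 0.2  0.3  0.2  0.1  0.1 -0.2  0.1 -0.   0.4  0.  -0.7 -0.4]
```

View pics/3.png

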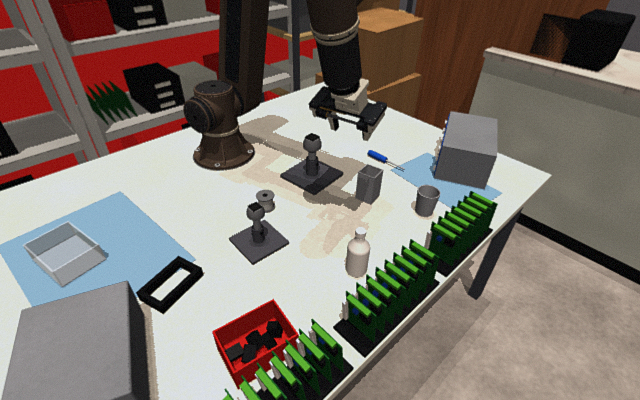

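The picture shows the arm over the can, gripper at (350,105), tilting sideways, with the wrist offset going the right way. I'll check joint ranges and wrist positions with the fitted kinematics before committing to an azimuth.

```bash
cat >> kin.py <<'E'
P0=np.array([-190,203,600,457,365,0,0,0.])
fit=least_squares(lambda p:np.r_[np.concatenate([fk(q,p,-1)-x for q,x,_ in L]),.02*(p-[0,203,600,457,365,-190,0,0])],[0,203,600,457,365,-190,0,0]).x
lo=np.array([-3.07,-1.43,-1.02,-3.03,-3.05,-3.03]);hi=np.array([3.07,2.12,1.25,1.67,0,3.03])
def ik(x,R,q0):
    f=least_squares(lambda q:np.r_[(fk(q,fit,-1)-x)/100,(rot(q,-1)[3].inv()*R).as_rotvec()],np.clip(q0,lo+.01,hi-.01),bounds=(lo,hi)); return f.x,f.cost
def hor(az,flip):   # tool z horizontal at az(rad), tool x down (flip 0) or up (1)
    z=np.array([np.cos(az),np.sin(az),0]);x=np.array([0,0,-1 if not flip else 1.]); return Ro.from_matrix(np.c_[x,np.cross(z,x),z])
def pts(q):
    A,B,W,T=rot(q,-1); t=fk(q,fit,-1); w=t-W.apply([fit[4],0,0]); e=w-B.apply([0,fit[5],0]); return w,e,e-A.apply([fit[3],0,fit[7]])
E
python3 - <<'E'
from kin import *
q0=L[-2][0]
d=np.deg2rad
for n,x,azs in(('can',[570,215,72],[102.1,12.1]),('post',[498,-191,73],[100,80,65,50,40,30,15,0,-20])):
  for az in azs:
    for fl in(0,1):
      best=min((ik(np.array(x),hor(d(az),fl),q0+np.r_[j1,0,0,j4,0,j6]) for j1 in(0,-1) for j4 in(-.6,-1.5,-2.4) for j6 in(-2,0,2)),key=lambda s:s[1])
      w,e,el=pts(best[0]); print(n,az,fl,best[0].round(2),'%.1e'%best[1],'wr',w.round(),'fe',e.round(),'elb',el.round())
b=cam('top');Pc=cloud(b)
for v,u in((250,540),(250,600),(190,530),(130,575),(312,540),(390,560),(120,445),(155,495)): print((u,v),Pc[v,u].round())
E
```

```text
can 102.1 0 [-0.14  0.96  0.11 -1.3  -1.8   0.88] 1.4e-30 wr [ 646. -141.   72.] fe [ 790. -110.  193.] elb [491. -69. 540.]
can 102.1 1 [-0.14  0.96  0.11 -1.3  -1.8  -2.26] 7.1e-31 wr [ 646. -141.   72.] fe [ 790. -110.  193.] elb [491. -69. 540.]
can 12.1 0 [-0.14  1.36 -1.02 -2.65 -2.32  1.92] 1.5e-05 wr [214. 137.  71.] fe [253. -37.   6.] elb [582. -84. 324.]
can 12.1 1 [-0.14  1.36 -1.02 -2.65 -2.32 -1.22] 1.5e-05 wr [214. 137.  71.] fe [253. -37.   6.] elb [582. -84. 324.]
post 100 0 [-0.64  1.06  0.36 -0.98 -2.16  0.88] 6.7e-31 wr [ 561. -550.   73.] fe [ 706. -524.  194.] elb [ 422. -314.  490.]
post 100 1 [-0.64  1.06  0.36 -0.98 -2.16 -2.26] 2.0e-30 wr [ 561. -550.   73.] fe [ 706. -524.  194.] elb [ 422. -314.  490.]
post 80 0 [-0.78  0.99  0.17 -1.11 -1.97  0.91] 2.1e-30 wr [ 435. -550.   73.] fe [ 583. -576.  189.] elb [ 359. -355.  526.]
post 80 1 [-0.78  0.99  0.17 -1.11 -1.97 -2.23] 2.9e-31 wr [ 435. -550.   73.] fe [ 583. -576.  189.] elb [ 359. -355.  526.]
post 65 0 [-0.88  0.95  0.01 -1.21 -1.83  0.98] 9.2e-31 wr [ 344. -521.   73.] fe [ 487. -588.  179.] elb [ 
[... 1197 characters left out ...]
] 2.3e-30 wr [ 134. -191.   73.] fe [ 134. -372.   14.] elb [ 186. -515.  448.]
post 0 1 [-1.22  1.14 -0.77 -1.9  -1.68 -1.25] 1.9e-27 wr [ 134. -191.   73.] fe [ 134. -372.   14.] elb [ 186. -515.  448.]
post -20 0 [-1.06  1.55 -0.98 -2.16 -2.23  2.32] 4.8e-30 wr [156. -66.  73.] fe [ 108. -198.  -56.] elb [ 290. -526.  210.]
post -20 1 [-1.06  1.55 -0.98 -2.16 -2.23 -0.83] 5.6e-24 wr [156. -66.  73.] fe [ 108. -198.  -56.] elb [ 290. -526.  210.]
(540, 250) [ 453. -582.   -3.]
(600, 250) [ 447. -714.   47.]
(530, 190) [ 624. -576.   -3.]
(575, 130) [ 749. -640.  133.]
(540, 312) [ 289. -561.   -5.]
(560, 390) [ 100. -584.    4.]
(445, 120) [ 806. -323.   69.]
(495, 155) [ 706. -456.   60.]
```

Azimuth 102° at the can's present spot would bring the wrist close to the bottle. I'll first take the can from above and set it down in free space at about (575,300) with a better yaw.

{"op": "drive_tool", "data": {"commands": [0,0,0,0,1,0,0,0,0,0,1,0,0,0,0,0,1,0,0,0,0,0,1,0,-0.97,-0.22,0,0,0,0.05,-0.97,-0.22,0,0,0,0.05,-0.97,-0.22,0,0,0,0.05,-0.97,-0.22,0,0,0,0.05,0,0,0.7,0,0,0,0,0,0.7,0,0,0,0,0,0,0,0,0]}}

```text
clock: 4.6
eef_pos: [568.9, 216.4, 255.7]
ee_rot: [3.137, -0.002, -1.357]
force: [-0.2, -0.4, -1.7]
finger_gap: 87.2
```

```bash
python3 rec.py
python3 - <<'E'
from h import *
b=cam('top');a=cam('scene')
c=np.hstack([cv2.resize(b['img'][150:260,190:310],(400,367)),cv2.resize(a['img'][80:220,310:450],(367,367))]);cv2.imwrite('pics/4.png',c[...,::-1])
E
```

```text
clock 4.6
joint_positions [ 0.684  0.244 -0.115  0.    -1.217 -0.47 ]
eef_pos [568.857 216.364 255.665]
ee_rot [ 3.137e+00 -2.000e-03 -1.357e+00]
force [-0.153 -0.379 -1.653]
finger_gap 87.224
```

View pics/4.png

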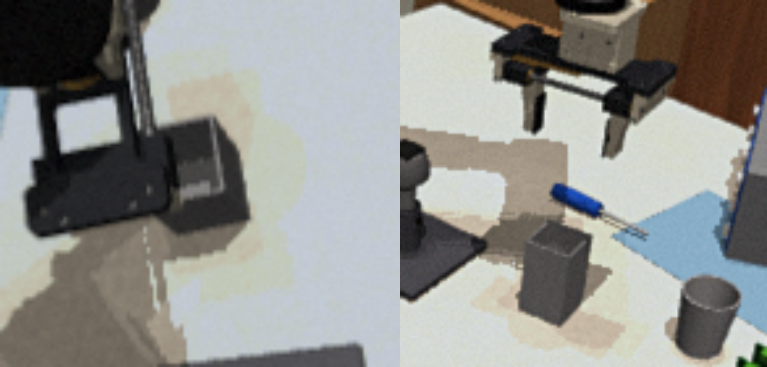

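The crop shows the open fingers above the can, parallel to its sides (left at about (100,190), right at (560,110)). Descend and grip.

{"op": "drive_tool", "data": {"commands": [0,-0.05,1,0,0,0,0,0,1,0,0,0,0,0,1,0,0,0,0,0,1,0,0,0,0,0,1,0,0,0,0,0,0.45,0,0,0,0,0,0,0,0,0]}}

```text
clock: 5.4
eef_pos: [571.8, 216.2, 94.3]
ee_rot: [3.14, -0.001, -1.358]
force: [0.6, 0.8, -0.0]
finger_gap: 87.1
```

{"op": "drive_tool", "data": {"commands": [0,0,0,0,0,0,0,0,0,0,0,0,0,0,0,0,0,0,0,0,0,0,0,0,0,0,0,0,0,0,0,0,0,0,0,0], "hand": 50}}

```text
clock: 6.0
eef_pos: [572.3, 216.8, 96.2]
ee_rot: [-3.14, 0.0, -1.358]
force: [-2.1, 0.6, 7.0]
finger_gap: 62.1
```

```bash
python3 rec.py
```

```text
clock 6.0
joint_positions [ 0.681  0.382 -0.312  0.    -0.875 -0.468]
eef_pos [572.298 216.773  96.163]
ee_rot [-3.14   0.    -1.358]
force [-2.059  0.639  7.024]
finger_gap 62.05
```

{"op": "drive_tool", "data": {"commands": [0,0,-0.7,0,0,0,0,0,-0.7,0,0,0,0,0,0,0,0,0.9,0,0,0,0,0,0.9,0,0,0,0,0,0.9,0,0,0,0,0,0.9,0,0,0,0,0,0.9,0,0,0,0,0,0.9,-0.91,-0.2,0,0,0,0,-0.91,-0.2,0,0,0,0,-0.91,-0.2,0,0,0,0]}}

```text
clock: 7.1
eef_pos: [610.5, 291.7, 136.9]
ee_rot: [3.141, -0.0, -1.83]
force: [1.1, 0.1, -2.2]
finger_gap: 62.1
```

{"op": "drive_tool", "data": {"commands": [0,0,0,0,0,0,0,0,0.5,0,0,0,0,0,0.5,0,0,0,0,0,0.2,0,0,0,0,0,0,0,0,0]}}

```text
clock: 7.6
eef_pos: [609.2, 289.8, 99.0]
ee_rot: [3.139, -0.003, -1.83]
force: [-0.3, -0.8, -2.6]
finger_gap: 62.0
```

{"op": "drive_tool", "data": {"commands": [0,0.43,-0.1,0,0,0,0,0.43,0,0,0,0,0,0.43,0,0,0,0,0,0,0,0,0,0,0,0,0.1,0,0,0,0,0,0.05,0,0,0,0,0,0.05,0,0,0,0,0,0,0,0,0]}}

```text
clock: 8.4
eef_pos: [573.0, 300.8, 97.6]
ee_rot: [3.141, -0.001, -1.829]
force: [0.6, 0.7, -2.2]
finger_gap: 61.9
```

{"op": "drive_tool", "data": {"commands": [0,0,0.05,0,0,0,0,0,0.03,0,0,0,0,0,0,0,0,0]}}

```text
clock: 8.7
eef_pos: [573.2, 301.0, 96.2]
ee_rot: [-3.141, 0.0, -1.829]
force: [-1.0, -1.5, 3.1]
finger_gap: 62.0
```

{"op": "drive_tool", "data": {"commands": [0,0,0,0,0,0,0,0,0,0,0,0,0,0,0,0,0,0,0,0,0,0,0,0,0,0,-0.5,0,0,0,0,0,-1,0,0,0,0,0,-1,0,0,0,0,0,-1,0,0,0,0,0,-1,0,0,0,0,0,-1,0,0,0,0,0,-0.5,0,0,0], "hand": 87}}

```text
clock: 9.8
eef_pos: [573.7, 301.4, 279.0]
ee_rot: [-3.139, 0.003, -1.829]
force: [-0.7, 0.2, 0.2]
finger_gap: 87.1
```

{"op": "drive_tool", "data": {"commands": [0,0,0,0,-1,0,0,0,0,0,-1,0,0,0,0,0,-1,0,0,0,0,0,-1,0,0,0,0,0,-1,0,0,0,0,0,-1,0,0,0,0,0,-1,0,0,0,0,0,-1,0,0,0,0,0,-1,0,0,0,0,0,-1,0,0,0,0,0,-1,0,0,0,0,0,-1,0]}}

```text
clock: 11.0
eef_pos: [573.3, 300.9, 276.8]
ee_rot: [-3.137, 1.052, -1.825]
force: [-0.3, -0.4, -1.1]
finger_gap: 86.8
```

{"op": "drive_tool", "data": {"commands": [0,0,0,0,-1,0,0,0,0,0,-1,0,0,0,0,0,-1,0,0,0,0,0,-1,0,0,0,0,0,-1,0,0,0,0,0,-1,0,0,0,0,0,0,0,0,0,0,0,0,0]}}

```text
clock: 11.8
eef_pos: [573.3, 300.6, 274.6]
ee_rot: [2.548, 1.567, -2.423]
force: [0.1, -0.2, 0.3]
finger_gap: 87.1
```

```bash
python3 rec.py
python3 - <<'E'
from kin import *
q=L[-2][0]; print('fit',fit.round(1)); print([ (fk(q,fit,-1)-x).round(1) for q,x,_ in L])
print([v.round() for v in pts(q)])
x=np.array([574,304,74.])
R=Ro.from_euler('xyz',L[-2][2]); s=ik(x,R,q); print('low',s[0].round(2),s[1],[v.round() for v in pts(s[0])])
b=cam('top');a=cam('scene');save(a,'5a');Pc=cloud(b)
m=(Pc[...,2]>100)&(Pc[...,2]<118)&(abs(Pc[...,0]-573)<45)&(abs(Pc[...,1]-301)<45)
print(m.sum(),cv2.minAreaRect(Pc[m][:,:2].astype(np.float32)))
c=np.hstack([cv2.resize(b['img'][60:300,160:460],(400,320)),cv2.resize(a['img'][20:276,240:560],(400,320))]);cv2.imwrite('pics/5.png',c[...,::-1])
E
```

```text
clock 11.8
joint_positions [-0.138  0.478 -0.279 -1.652 -1.481  0.758]
eef_pos [573.321 300.624 274.579]
ee_rot [ 2.548  1.567 -2.423]
force [ 0.118 -0.223  0.269]
finger_gap 87.09
fit [-0.000e+00  1.993e+02  6.007e+02  4.627e+02  3.640e+02 -1.917e+02
  1.000e+00  2.000e-01]
[array([ 0. ,  0.1, -0. ]), array([-0. ,  0. , -0.1]), array([-0.1,  0. , -0.2]), array([-0. ,  0. , -0.1]), array([-0.,  0.,  0.]), array([-0. , -0. ,  0.1]), array([0.2, 0.1, 0.3])]
[array([480., -51., 276.]), array([608., -85., 415.]), array([275., -38., 732.])]
low [-0.14  0.89 -0.26 -1.68 -1.52  1.15] 2.533861958861247e-22 [array([481., -48.,  75.]), array([650., -93., 153.]), array([464., -66., 575.])]
62 ((591.849365234375, 320.0833435058594), (28.970996856689453, 55.311546325683594), 35.58277130126953)
```

View pics/5.png

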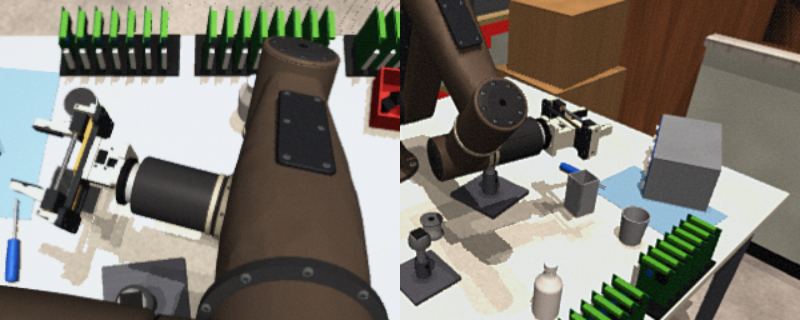

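The picture shows a bulky wrist housing (left about (255,180), right about (455,140)). Holding the tool horizontal at 72 mm height would leave little clearance to the bench and spool. Safer: two 90° turns with the wrist always above. I'll grip with the tool tilted 45°, lay the can on its side, regrip near its bottom at 30°, then turn it mouth down. I'll check reach for those poses.

```bash
cat >> kin.py <<'E'
d=np.deg2rad
def tp(az,p): return hor(d(az),0)*Ry(d(p))
E
python3 - <<'E'
from kin import *
q=L[-2][0]
def go(n,g,az,p):
    R=tp(az,p); x=np.array(g,float)+5*R.as_matrix()[:,2]
    s=min((ik(x,R,q+np.r_[j1,0,0,j4,0,j6]) for j1 in(0,.5,-.7) for j4 in(0,.8,1.6) for j6 in(-1,0,1)),key=lambda s:s[1]+1e-3*np.sum((s[0]-q)**2)*1e-3)
    w,e,el=pts(s[0]); print(n,g,az,p,s[0].round(2),'%.0e'%s[1],'w',w.round(),'fe',e.round(),'el',el.round())
go('g1',[573,301,80],75,45)
go('up',[573,301,180],75,45)
for A,X in((75,[600,170]),(45,[640,110]),(30,[640,100]),(15,[640,80])):
    go('lay',X+[31],A,135); go('layup',X+[150],A,135); go('g2',X+[31],A,30);go('g2up',X+[200],A,30); go('inv',X+[220],A,120)
for F in(45,15,-20,-50): go('post',[498,-191,117],F,120);go('postup',[498,-191,240],F,120)
E
```

```text
g1 [573, 301, 80] 75 45 [ 0.29  0.41 -0.25 -1.07 -0.76  0.21] 7e-19 w [507.  56. 334.] fe [579. 174. 467.] el [229.  69. 750.]
up [573, 301, 180] 75 45 [ 0.34  0.26 -0.22 -0.92 -0.82 -0.05] 1e-18 w [507.  56. 434.] fe [534. 189. 569.] el [145.  51. 780.]
lay [600, 170, 31] 75 135 [ 0.79  0.8  -0.13  0.37 -1.37 -1.26] 5e-20 w [666. 415. 285.] fe [500. 502. 244.] el [306. 307. 616.]
layup [600, 170, 150] 75 135 [ 0.79  0.68 -0.07  0.36 -1.54 -1.2 ] 1e-23 w [666. 415. 404.] fe [506. 509. 354.] el [266. 267. 667.]
g2 [600, 170, 31] 75 30 [-0.14  0.65 -0.2  -1.28 -1.11  0.74] 1e-19 w [ 520. -130.  211.] fe [663. -96. 333.] el [359. -52. 678.]
g2up [600, 170, 200] 75 30 [-0.1   0.36 -0.15 -1.16 -1.2   0.39] 3e-19 w [ 520. -130.  380.] fe [614. -64. 533.] el [213. -22. 761.]
inv [600, 170, 220] 75 120 [ 0.74  0.5  -0.05  0.27 -1.48 -1.09] 1e-24 w [646. 343. 531.] fe [502. 461. 487.] el [211. 194. 727.]
lay [640, 110, 31] 45 135 [ 0.56  0.92  0.21  0.16 -1.63 -1.4 ] 1e-18 w [820. 290. 285.] fe [702. 439. 262.] el [405. 253. 564.]
layup [640, 110, 150] 45 135 [ 0.56  0.81  0.27  0.16 -1.8  -1
[... 2160 characters left out ...]
21. 720.]
postup [498, -191, 240] 15 120 [ 0.07  0.41 -0.07  0.1  -1.6  -1.4 ] 2e-21 w [ 671. -145.  551.] fe [650.  45. 535.] el [241.  17. 749.]
post [498, -191, 117] -20 120 [-0.09  0.56 -0.04 -0.13 -1.48 -1.78] 2e-19 w [ 667. -252.  428.] fe [698. -64. 448.] el [317. -29. 709.]
postup [498, -191, 240] -20 120 [-0.09  0.45  0.09 -0.13 -1.71 -1.81] 2e-20 w [ 667. -252.  551.] fe [693. -64. 574.] el [262. -24. 739.]
post [498, -191, 117] -50 120 [-0.23  0.53 -0.01 -0.31 -1.46 -2.12] 1e-20 w [ 613. -329.  428.] fe [ 684. -157.  478.] el [297. -68. 717.]
postup [498, -191, 240] -50 120 [-0.23  0.42  0.12 -0.31 -1.69 -2.19] 4e-18 w [ 613. -329.  551.] fe [ 672. -154.  606.] el [242. -56. 746.]
```

{"op": "drive_tool", "data": {"commands": [0,0,0,0,1,0,0,0,0,0,1,0,0,0,0,0,1,0,0,0,0,0,1,0,0,0,0,0,1,0,0,0,0,0,1,0,0.8,0,0.49,0,0,0,0.8,0,0.49,0,0,0,0.8,0,0.49,0,0,0,0,0,0,0,0,0]}}

```text
clock: 12.9
eef_pos: [572.2, 303.4, 189.7]
ee_rot: [3.137, 1.045, -1.833]
force: [-0.9, 0.4, 0.1]
finger_gap: 86.9
```

```bash
python3 rec.py
python3 - <<'E'
from kin import *
R=Ro.from_euler('xyz',L[-2][2]).as_matrix(); print(R.round(3)); x=L[-2][1]; print('tool shift to TCP goal /30:',(R.T@(np.array([574,305,77.5])-x)/30).round(3))
a=cam('scene');c=cv2.resize(a['img'][80:240,300:500],(700,560));cv2.imwrite('pics/6.png',c[...,::-1])
E
```

```text
clock 12.9
joint_positions [ 0.118  0.319 -0.231 -1.256 -1.009  0.354]
eef_pos [572.189 303.409 189.684]
ee_rot [ 3.137  1.045 -1.833]
force [-0.926  0.425  0.07 ]
finger_gap 86.908
[[-0.13  -0.967  0.22 ]
 [-0.484  0.255  0.837]
 [-0.865  0.002 -0.501]]
tool shift to TCP goal /30: [ 3.202 -0.053  1.933]
```

View pics/6.png

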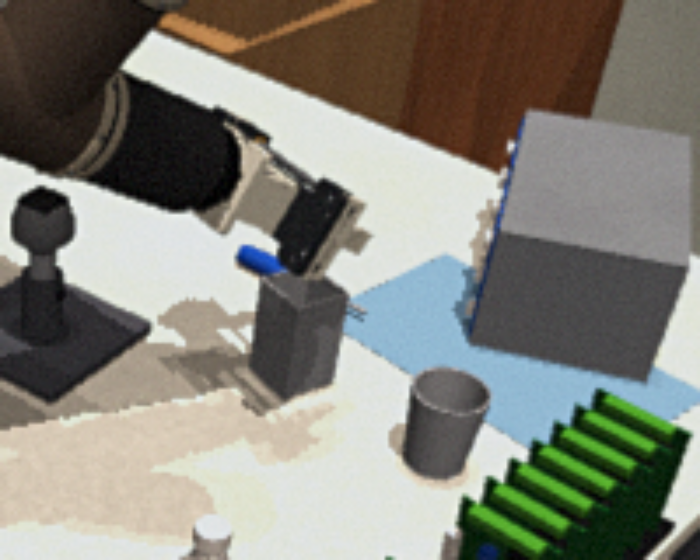

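The picture shows the can upright at crop (298,330) and the gripper tilted just above and behind it. Descend, grip and lift.

{"op": "drive_tool", "data": {"commands": [0.8,-0.01,0.48,0,0,0,0.8,-0.01,0.48,0,0,0,0.8,-0.01,0.48,0,0,0,0.8,-0.01,0.48,0,0,0,0,0,0,0,0,0]}}

```text
clock: 13.45
eef_pos: [574.9, 304.4, 78.1]
ee_rot: [3.137, 1.046, -1.834]
force: [0.1, -0.1, -0.9]
finger_gap: 87.0
```

{"op": "drive_tool", "data": {"commands": [0,0,0,0,0,0,0,0,0,0,0,0,0,0,0,0,0,0,0,0,0,0,0,0,0,0,0,0,0,0,0,0,0,0,0,0], "hand": 50}}

```text
clock: 14.05
eef_pos: [575.3, 305.1, 81.4]
ee_rot: [-3.138, 1.049, -1.825]
force: [-2.5, -2.8, 9.2]
finger_gap: 61.8
```

```bash
python3 rec.py
```

```text
clock 14.05
joint_positions [ 0.073  0.514 -0.265 -1.382 -0.988  0.636]
eef_pos [575.289 305.096  81.368]
ee_rot [-3.138  1.049 -1.825]
force [-2.487 -2.83   9.249]
finger_gap 61.773
```

{"op": "drive_tool", "data": {"commands": [-0.87,0,-0.5,0,0,0,-0.87,0,-0.5,0,0,0,-0.87,0,-0.5,0,0,0,0,0,0,0,1,0,0,0,0,0,1,0,0,0,0,0,1,0,0,0,0,0,1,0,0,0,0,0,1,0,0,0,0,0,1,0,0,0,0,0,1,0,0,0,0,0,1,0,0,0,0,0,1,0]}}

```text
clock: 15.25
eef_pos: [574.7, 305.0, 170.3]
ee_rot: [-3.141, 0.259, -1.829]
force: [-0.3, -0.6, -3.9]
finger_gap: 62.0
```

{"op": "drive_tool", "data": {"commands": [0,0,0,0,1,0,0,0,0,0,1,0,0,0,0,0,1,0,0,0,0,0,1,0,0,0,0,0,1,0,0,0,0,0,1,0,0,0,0,0,1,0,0,0,0,0,1,0,0,0,0,0,1,0,0,0,0,-0.5,0,0.87,0,0,0,-0.5,0,0.87,0,0,0,-0.5,0,0.87]}}

```text
clock: 16.45
eef_pos: [574.8, 305.6, 168.9]
ee_rot: [-3.141, -0.524, -2.095]
force: [0.1, 0.4, -3.1]
finger_gap: 61.8
```

```bash
python3 rec.py
python3 - <<'E'
from kin import *
R=Ro.from_euler('xyz',L[-2][2]).as_matrix(); print(R.round(3)); x=L[-2][1]; z=R[:,2]
print('az',np.rad2deg(np.arctan2(-z[1],-z[0])),'p',180-np.rad2deg(np.arcsin(-z[2])))
g=np.array([600,210,90.]); print('shift',(R.T@(g+5*z-x)/30).round(3),'down/10mm',(R.T@[0,0,-10]/30).round(3))
T=tp(60,120).as_matrix(); print('turn to exact',(np.rad2deg(Ro.from_matrix(R.T@T).as_rotvec())/5).round(3))
a=cam('scene');c=cv2.resize(a['img'][60:240,280:480],(600,540));cv2.imwrite('pics/7.png',c[...,::-1])
E
```

```text
clock 16.45
joint_positions [ 0.845  0.654  0.186  0.1   -1.617 -1.391]
eef_pos [574.809 305.58  168.908]
ee_rot [-3.141 -0.524 -2.095]
force [ 0.118  0.365 -3.094]
finger_gap 61.754
[[-0.434 -0.866 -0.25 ]
 [-0.75   0.501 -0.433]
 [ 0.5   -0.    -0.866]]
az 59.98090536260662 p 119.9948173760151
shift [ 0.71  -2.321  3.614] down/10mm [-0.167  0.     0.289]
turn to exact [ 0.002  0.001 -0.008]
```

View pics/7.png

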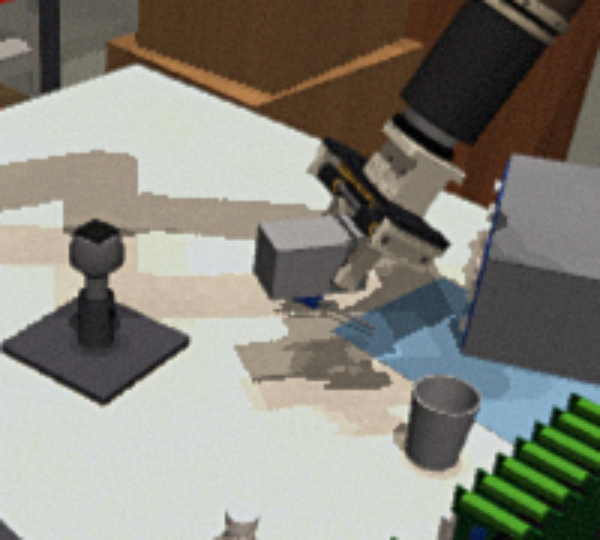

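The can is held level, closed bottom facing left at crop (290,255), mouth away. Move over and lay it down.

{"op": "drive_tool", "data": {"commands": [0.14,-0.46,0.72,0,0,0,0.14,-0.46,0.72,0,0,0,0.14,-0.46,0.72,0,0,0,0.14,-0.46,0.72,0,0,0,0.14,-0.46,0.72,0,0,0,-0.42,0,0.72,0,0,0,-0.42,0,0.72,0,0,0,0,0,0,0,0,0,0,0,0,0,0,0]}}

```text
clock: 17.4
eef_pos: [599.3, 208.1, 36.9]
ee_rot: [-3.141, -0.524, -2.091]
force: [0.1, 0.3, -2.4]
finger_gap: 62.0
```

{"op": "drive_tool", "data": {"commands": [-0.07,0,0.12,0,0,0,-0.06,0,0.1,0,0,0,0,0,0,0,0,0]}}

```text
clock: 17.7
eef_pos: [599.3, 208.4, 29.2]
ee_rot: [-3.141, -0.523, -2.092]
force: [0.2, -0.3, -2.8]
finger_gap: 61.7
```

{"op": "drive_tool", "data": {"commands": [-0.017,0,0.029,0,0,0,0,0,0,0,0,0]}}

```text
clock: 17.9
eef_pos: [599.3, 208.2, 28.1]
ee_rot: [-3.141, -0.523, -2.092]
force: [-0.2, -0.4, -2.0]
finger_gap: 61.5
```

{"op": "drive_tool", "data": {"commands": [-0.017,0,0.029,0,0,0,-0.009,0,0.015,0,0,0,0,0,0,0,0,0]}}

```text
clock: 18.2
eef_pos: [599.2, 208.1, 26.3]
ee_rot: [-3.141, -0.524, -2.092]
force: [0.4, 0.2, -2.2]
finger_gap: 61.5
```

{"op": "drive_tool", "data": {"commands": [-0.017,0,0.029,0,0,0,0,0,0,0,0,0]}}

```text
clock: 18.4
eef_pos: [599.4, 208.2, 25.6]
ee_rot: [-3.141, -0.524, -2.092]
force: [-0.2, 0.1, -0.2]
finger_gap: 61.9
```

{"op": "drive_tool", "data": {"commands": [-0.017,0,0.029,0,0,0,0,0,0,0,0,0]}}

```text
clock: 18.6
eef_pos: [599.4, 208.2, 25.6]
ee_rot: [-3.141, -0.524, -2.092]
force: [-1.7, 0.8, 6.3]
finger_gap: 61.6
```

{"op": "drive_tool", "data": {"commands": [0,0,0,0,0,0,0,0,0,0,0,0,0,0,0,0,0,0,0,0,0,0,0,0,0,0,-0.6,0,0,0,0,0,-1,0,0,0,0,0,-1,0,0,0,0,0,-1,0,0,0,0,0,-1,0,0,0,0,0,-0.6,0,-1,0,0,0,0,0,-1,0,0,0,0,0,-1,0], "hand": 87}}

```text
clock: 19.8
eef_pos: [638.5, 276.6, 159.9]
ee_rot: [-3.14, -0.257, -2.092]
force: [-0.7, -0.4, -1.0]
finger_gap: 87.2
```

{"op": "drive_tool", "data": {"commands": [0,0,0,0,-1,0,0,0,0,0,-1,0,0,0,0,0,-1,0,0,0,0,0,-1,0,0,0,0,0,-1,0,0,0,0,0,-1,0,0,0,0,0,-1,0,0,0,0,0,-1,0,0,0,0,0,-1,0,0,0,0,0,-1,0,0,0,0,0,-1,0,0,0,0,0,-1,0]}}

```text
clock: 21.0
eef_pos: [638.1, 276.4, 160.5]
ee_rot: [-3.138, 0.79, -2.089]
force: [-1.5, -1.0, -1.9]
finger_gap: 87.2
```

{"op": "drive_tool", "data": {"commands": [0,0,0,0,-1,0,0,0,0,0,-1,0,0,0,0,0,-1,0,0,0,0,0,0,0]}}

```text
clock: 21.4
eef_pos: [637.9, 273.0, 156.8]
ee_rot: [3.135, 1.047, -2.102]
force: [0.4, -0.8, -0.8]
finger_gap: 86.8
```

```bash
python3 rec.py
python3 - <<'E'
from kin import *
R=Ro.from_euler('xyz',L[-2][2]).as_matrix(); x=L[-2][1]; z=R[:,2]
print('az',np.rad2deg(np.arctan2(z[1],z[0])),'p',np.rad2deg(np.arcsin(-z[2])))
T=tp(60,30).as_matrix(); print('turn to exact',(np.rad2deg(Ro.from_matrix(R.T@T).as_rotvec())/5).round(3))
# can from scene cloud
a=cam('scene');Q=cloud(a)
c0=np.array([600.6,210.4])  # laid grasp point
u=np.array([.5,.866]);n=np.array([-.866,.5])
D=Q[...,:2]-c0; al=D@u; ac=D@n
m=(Q[...,2]>8)&(Q[...,2]<75)&(al>-110)&(al<60)&(abs(ac)<50)
p=np.c_[al[m],ac[m],Q[...,2][m]]; print(m.sum(),np.percentile(p,[1,5,50,95,99],axis=0).round(1))
t=p[p[:,2]>58]; print('top',len(t),np.percentile(t,[2,98],axis=0).round(1), cv2.minAreaRect(t[:,:2].astype(np.float32)))
c=cv2.resize(a['img'][80:240,280:480],(600,480));cv2.imwrite('pics/8.png',c[...,::-1])
E
```

```text
clock 21.4
joint_positions [ 0.069  0.359 -0.261 -1.397 -0.817  0.383]
eef_pos [637.875 272.976 156.84 ]
ee_rot [ 3.135  1.047 -2.102]
force [ 0.448 -0.797 -0.832]
finger_gap 86.763
az 59.98930891684917 p 30.025272242862478
turn to exact [-0.002 -0.005 -0.044]
858 [[-84.7 -36.5   8.6]
 [-83.7 -35.4  12.4]
 [-35.2 -29.3  57. ]
 [ 19.8  23.2  63.8]
 [ 24.5  27.9  64.6]]
top 414 [[-82.8 -34.8  58.7]
 [ 23.2  27.6  64.6]] ((-29.186655044555664, -2.9016036987304688), (67.81612396240234, 109.66952514648438), 89.4378433227539)
```

View pics/8.png

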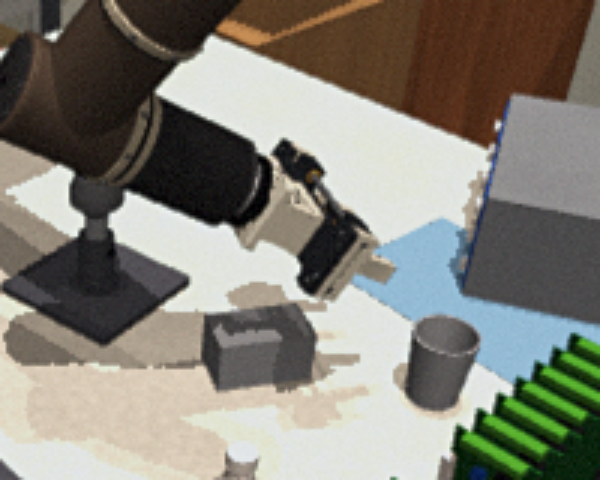

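The can lies flat at crop (260,345), with its closed bottom at 83.5 mm behind the old grip point, as expected. Next: grip about 28 mm from the bottom.

{"op": "drive_tool", "data": {"commands": [0.74,0.01,-0.53,0,0,-0.04,0.74,0.01,-0.53,0,0,0,0.74,0.01,-0.53,0,0,0,0.74,0.01,-0.53,0,0,0,0.74,0.01,-0.53,0,0,0,0,0,0,0,0,0,0,0,0,0,0,0]}}

```text
clock: 22.15
eef_pos: [575.4, 168.7, 103.3]
ee_rot: [-3.135, 1.045, -2.084]
force: [0.8, 0.3, 0.5]
finger_gap: 87.0
```

```bash
python3 rec.py
python3 - <<'E'
from kin import *
R=Ro.from_euler('xyz',L[-2][2]).as_matrix(); x=L[-2][1]
print('shift',(R.T@(np.array([575,166.3,29])-x)/30).round(3)); T=tp(60,30).as_matrix(); print('turn',(np.rad2deg(Ro.from_matrix(R.T@T).as_rotvec())/5).round(3)); print([v.round() for v in pts(L[-2][0])])
E
```

```text
clock 22.15
joint_positions [-0.17   0.414 -0.384 -1.403 -0.969  0.654]
eef_pos [575.435 168.652 103.287]
ee_rot [-3.135  1.045 -2.084]
force [0.848 0.277 0.503]
finger_gap 87.012
shift [ 2.18  -0.018  1.177]
turn [ 0.029 -0.02   0.061]
[array([ 419., -105.,  286.]), array([558., -96., 418.]), array([239., -41., 749.])]
```

{"op": "drive_tool", "data": {"commands": [0.55,0,0.3,0,0,0,0.55,0,0.3,0,0,0,0.55,0,0.3,0,0,0,0.53,0,0.28,0,0,0,0,0,0,0,0,0]}}

```text
clock: 22.65
eef_pos: [573.8, 167.6, 27.0]
ee_rot: [-3.141, 1.045, -2.088]
force: [0.1, -0.7, -0.5]
finger_gap: 87.0
```

{"op": "drive_tool", "data": {"commands": [0,0,0,0,0,0,0,0,0,0,0,0,0,0,0,0,0,0,0,0,0,0,0,0,0,0,0,0,0,0,0,0,0,0,0,0], "hand": 50}}

```text
clock: 23.25
eef_pos: [574.9, 166.8, 29.9]
ee_rot: [-3.132, 1.049, -2.082]
force: [-0.1, -0.4, 6.1]
finger_gap: 62.0
```

{"op": "drive_tool", "data": {"commands": [-0.4,0,-0.25,0,0,0,-0.87,0,-0.5,0,0,0,-0.87,0,-0.5,0,0,0,-0.87,0,-0.5,0,0,0,-0.87,0,-0.5,0,0,0,-0.87,0,-0.5,0,0,0,-0.87,0,-0.5,0,0,0,0,0,0,0,1,0,0,0,0,0,1,0,0,0,0,0,1,0,0,0,0,0,1,0,0,0,0,0,1,0]}}

```text
clock: 24.45
eef_pos: [573.3, 166.8, 223.9]
ee_rot: [-3.136, 0.608, -2.088]
force: [-0.1, -1.6, -2.9]
finger_gap: 61.9
```

{"op": "drive_tool", "data": {"commands": [0,0,0,0,1,0,0,0,0,0,1,0,0,0,0,0,1,0,0,0,0,0,1,0,0,0,0,0,1,0,0,0,0,0,1,0,0,0,0,0,1,0,0,0,0,0,1,0,0,0,0,0,1,0,0,0,0,0,1,0,0,0,0,0,1,0,0,0,0,0,1,0]}}

```text
clock: 25.65
eef_pos: [573.5, 166.9, 223.2]
ee_rot: [-3.138, -0.44, -2.092]
force: [-0.5, -0.6, -3.1]
finger_gap: 61.8
```

{"op": "drive_tool", "data": {"commands": [0,0,0,0,1,0,0,0,0,0,0,0,0,0,0,0,0,0]}}

```text
clock: 25.95
eef_pos: [573.5, 167.1, 222.1]
ee_rot: [-3.139, -0.524, -2.091]
force: [0.2, -0.1, -2.5]
finger_gap: 61.8
```

```bash
python3 rec.py
python3 - <<'E'
from kin import *
R=Ro.from_euler('xyz',L[-2][2]).as_matrix(); x=L[-2][1]; T=tp(60,120).as_matrix(); print('turn',(np.rad2deg(Ro.from_matrix(R.T@T).as_rotvec())/5).round(3))
a=cam('scene');Q=cloud(a);g=x-5*R[:,2];print('grasp',g.round(1))
m=(np.hypot(Q[...,0]-g[0],Q[...,1]-g[1])<55)&(Q[...,2]>g[2]-100)&(Q[...,2]<g[2]-25)
p=Q[m];print(m.sum(),np.percentile(p,[1,50,99],axis=0).round(1)); 
n=np.array([[.5,.866],[-.866,.5]])
for z0,z1 in((g[2]-80,g[2]-60),(g[2]-50,g[2]-30)):
  k=p[(p[:,2]>z0)&(p[:,2]<z1)]; print('uv extents',np.percentile((k[:,:2]-g[:2])@n.T,[2,98],axis=0).round(1))
c=cv2.resize(a['img'][60:240,260:460],(600,540));cv2.imwrite('pics/9.png',c[...,::-1])
E
```

```text
clock 25.95
joint_positions [ 0.715  0.502  0.015  0.168 -1.582 -1.276]
eef_pos [573.482 167.143 222.069]
ee_rot [-3.139 -0.524 -2.091]
force [ 0.167 -0.057 -2.538]
finger_gap 61.781
turn [-0.049 -0.004  0.029]
grasp [574.7 169.3 226.4]
401 [[536.7 124.3 145. ]
 [597.1 146.8 174.1]
 [617.7 178.8 201. ]]
uv extents [[-33.1 -36.4]
 [ 27.4  23.4]]
uv extents [[-33.2 -35.8]
 [ 28.5  18.5]]
```

View pics/9.png

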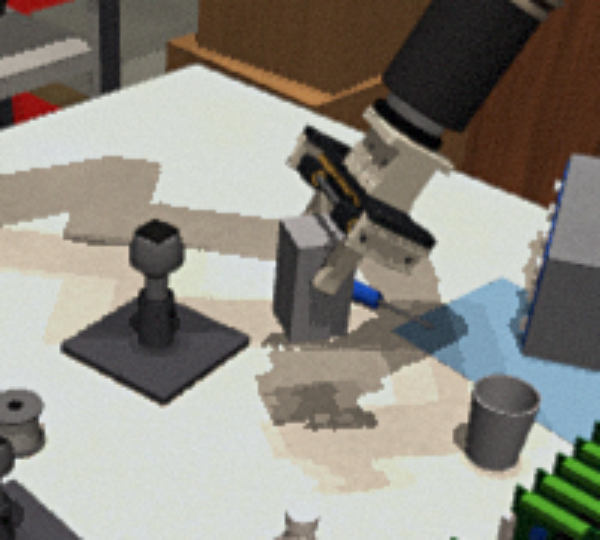

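The can is upright and mouth down at crop (315,280), with its closed bottom up. Turn the azimuth to 15°, rise, and work out the move to the post.

{"op": "drive_tool", "data": {"commands": [0.5,0,-0.87,-0.55,0,0.9,0,0,0,-0.5,0,0.87,0,0,0,-0.5,0,0.87,0,0,0,-0.5,0,0.87,0,0,0,-0.5,0,0.87,0,0,0,-0.5,0,0.87,0,0,0,-0.5,0,0.87,0,0,0,-0.5,0,0.87,0,0,0,-0.5,0,0.87,0,0,0,0,0,0]}}

```text
clock: 27.0
eef_pos: [574.1, 165.5, 255.0]
ee_rot: [-3.141, -0.519, -2.887]
force: [1.1, 0.5, -1.7]
finger_gap: 61.6
```

```bash
python3 rec.py
cat > nx.py <<'E'
from kin import *
import sys
def nx(goal,az=15,p=120):
    R=Ro.from_euler('xyz',L[-2][2]).as_matrix(); x=L[-2][1]; T=tp(az,p).as_matrix()
    z=T[:,2]; u=np.array([np.cos(d(az)),np.sin(d(az)),0])
    can=x-5*R[:,2]-1.4*u   # can axis at grasp height
    print('can axis',can.round(1),'shift',(R.T@(np.array(goal)-can)/30).round(3),'turn',(np.rad2deg(Ro.from_matrix(R.T@T).as_rotvec())/5).round(3))
E
python3 -c "
from nx import *
nx([498.3,-191,245])"
```

```text
clock 27.0
joint_positions [ 0.522  0.546  0.291 -0.135 -1.817 -1.837]
eef_pos [574.103 165.497 255.026]
ee_rot [-3.141 -0.519 -2.887]
force [ 1.11   0.457 -1.73 ]
finger_gap 61.559
can axis [575.1 165.8 259.4] shift [  4.514 -10.862   3.139] turn [ 0.031  0.056 -0.075]
```

{"op": "drive_tool", "data": {"commands": [0.38,-0.9,0.26,0.03,0.05,-0.07,0.38,-0.9,0.26,0,0,0,0.38,-0.9,0.26,0,0,0,0.38,-0.9,0.26,0,0,0,0.38,-0.9,0.26,0,0,0,0.38,-0.9,0.26,0,0,0,0.38,-0.9,0.26,0,0,0,0.38,-0.9,0.26,0,0,0,0.38,-0.9,0.26,0,0,0,0.38,-0.9,0.26,0,0,0,0.38,-0.9,0.26,0,0,0,0.36,-0.9,0.26,0,0,0]}}

```text
clock: 28.2
eef_pos: [499.0, -190.0, 242.3]
ee_rot: [-3.14, -0.524, -2.874]
force: [0.2, 0.4, -2.6]
finger_gap: 61.6
```

{"op": "drive_tool", "data": {"commands": [0,0,0,0,0,0,0,0,0,0,0,0]}}

```text
clock: 28.4
eef_pos: [499.0, -189.4, 242.1]
ee_rot: [-3.14, -0.525, -2.876]
force: [-0.3, 0.0, -2.6]
finger_gap: 62.1
```

```bash
python3 rec.py
python3 - <<'E'
from nx import *
nx([498.3,-191,235])
a=cam('scene');b=cam('top');Q=cloud(a);P=cloud(b)
x=L[-2][1]
for n,C in(('scene',Q),('top',P)):
    u=np.array([[np.cos(d(15)),np.sin(d(15))],[-np.sin(d(15)),np.cos(d(15))]])
    D=(C[...,:2]-[498.3,-191])@u.T
    for z0,z1 in((166,185),(185,205),(95,112),(112,130),(5,20)):
        m=(C[...,2]>z0)&(C[...,2]<z1)&(np.abs(D).max(-1)<(90 if z0==5 else 55)); k=D[m]
        if len(k)>20: print(n,z0,z1,len(k),np.percentile(k,[1,5,50,95,99],axis=0).round(1).tolist())
c=np.hstack([cv2.resize(a['img'][160:280,210:310],(390,468)),cv2.resize(b['img'][190:290,340:440],(390,468))]);cv2.imwrite('pics/10.png',c[...,::-1])
E
```

```text
clock 28.4
joint_positions [ 0.074  0.412 -0.057  0.097 -1.618 -1.4  ]
eef_pos [ 499.042 -189.403  242.06 ]
ee_rot [-3.14  -0.525 -2.876]
force [-0.33   0.034 -2.597]
finger_gap 62.066
can axis [ 500.1 -189.1  246.4] shift [-0.126 -0.045  0.366] turn [-0.036 -0.017  0.037]
scene 166 185 188 [[-26.1, -33.2], [-21.9, -32.5], [31.5, -29.9], [35.3, 23.2], [35.8, 28.1]]
scene 185 205 204 [[-25.3, -32.9], [-21.3, -32.4], [32.2, -29.8], [35.6, 24.3], [36.5, 30.3]]
scene 112 130 111 [[-17.7, -28.3], [-11.4, -26.3], [16.1, -18.3], [24.6, 12.1], [25.1, 14.5]]
scene 5 20 1246 [[-69.9, -77.1], [-58.2, -66.7], [15.4, -16.7], [65.5, 54.8], [76.1, 68.2]]
top 166 185 37 [[-28.0, -26.2], [-27.9, -23.4], [-27.5, 27.8], [-8.1, 32.3], [-6.9, 32.4]]
top 185 205 42 [[-27.9, -29.0], [-27.9, -24.4], [-27.6, 25.0], [-11.3, 32.2], [-8.6, 32.6]]
top 5 20 1404 [[-74.2, -54.9], [-65.2, -46.4], [-25.4, 19.5], [43.4, 66.0], [58.2, 75.0]]
```

View pics/10.png

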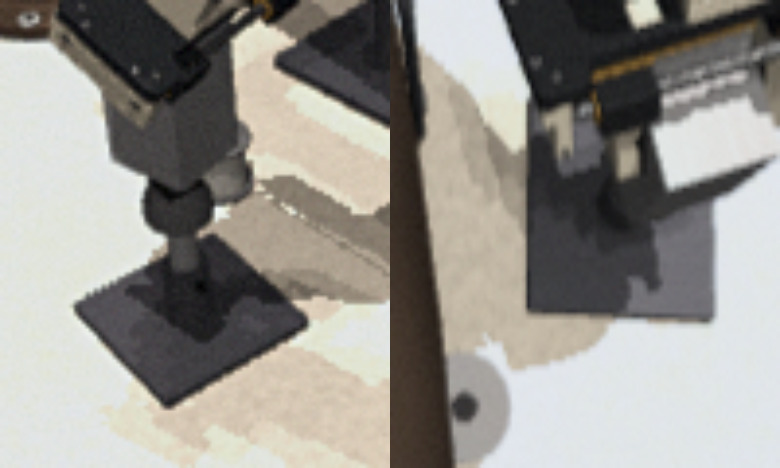

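The picture shows the can above the round head, a few mm off centre (left: mouth at (180,180), head at (180,205)). Both cameras and the arm's own reading agree on the offset: about +3.3 mm along the azimuth and +1.3 mm across it. I'll correct that and start down.

{"op": "drive_tool", "data": {"commands": [0.095,-0.043,0.055,-0.03,-0.01,0.03,0,0,0,0,0,0,-0.17,0,0.29,0,0,0,-0.17,0,0.29,0,0,0,0,0,0,0,0,0]}}

```text
clock: 29.0
eef_pos: [495.8, -190.6, 219.3]
ee_rot: [3.14, -0.529, -2.879]
force: [-0.8, -0.9, -2.5]
finger_gap: 61.9
```

```bash
python3 rec.py
python3 - <<'E'
from nx import *
nx([497.3,-191.2,205])
a=cam('scene');b=cam('top');Q=cloud(a);P=cloud(b)
u=np.array([[np.cos(d(15)),np.sin(d(15))],[-np.sin(d(15)),np.cos(d(15))]])
for n,C in(('scene',Q),('top',P)):
    D=(C[...,:2]-[498.3,-191])@u.T
    for z0,z1 in((155,180),(105,124)):
        m=(C[...,2]>z0)&(C[...,2]<z1)&(np.abs(D).max(-1)<50); k=D[m]
        if len(k)>20: print(n,z0,len(k),np.percentile(k,[1,5,95,99],axis=0).round(1).tolist())
E
```

```text
clock 29.0
joint_positions [ 0.071  0.427 -0.089  0.095 -1.576 -1.405]
eef_pos [ 495.817 -190.626  219.291]
ee_rot [ 3.14  -0.529 -2.879]
force [-0.849 -0.862 -2.536]
finger_gap 61.912
can axis [ 496.9 -190.3  223.6] shift [-0.318 -0.032  0.533] turn [ 0.01  -0.059  0.008]
scene 155 234 [[-30.6, -33.5], [-25.1, -32.8], [31.8, 23.1], [32.5, 27.7]]
scene 105 90 [[-17.4, -26.7], [-9.8, -26.4], [25.3, 8.0], [26.0, 14.7]]
top 155 49 [[-31.8, -29.8], [-31.7, -26.0], [-13.8, 31.3], [-12.1, 31.4]]
```

Centred within about 1 mm in both views. Lowering slowly.

{"op": "drive_tool", "data": {"commands": [-0.083,0,0.144,0,-0.03,0,-0.083,0,0.144,0,0,0,-0.083,0,0.144,0,0,0,-0.083,0,0.144,0,0,0,0,0,0,0,0,0]}}

```text
clock: 29.6
eef_pos: [496.3, -190.9, 200.6]
ee_rot: [3.141, -0.524, -2.88]
force: [-0.4, 0.5, -2.7]
finger_gap: 62.0
```

{"op": "drive_tool", "data": {"commands": [-0.083,0,0.144,0,0,0,-0.083,0,0.144,0,0,0,-0.083,0,0.144,0,0,0,-0.083,0,0.144,0,0,0,0,0,0,0,0,0]}}

```text
clock: 30.1
eef_pos: [496.3, -191.0, 180.6]
ee_rot: [3.141, -0.524, -2.88]
force: [0.1, -0.1, -2.9]
finger_gap: 61.4
```

{"op": "drive_tool", "data": {"commands": [-0.1,0,0.173,0,0,0,-0.1,0,0.173,0,0,0,-0.1,0,0.173,0,0,0,-0.1,0,0.173,0,0,0,-0.1,0,0.173,0,0,0,0,0,0,0,0,0]}}

```text
clock: 30.7
eef_pos: [496.2, -190.9, 150.5]
ee_rot: [3.141, -0.525, -2.88]
force: [-0.0, -0.2, -2.7]
finger_gap: 61.9
```

{"op": "drive_tool", "data": {"commands": [-0.1,0,0.173,0,0,0,-0.1,0,0.173,0,0,0,-0.1,0,0.173,0,0,0,-0.05,0,0.087,0,0,0,-0.05,0,0.087,0,0,0,0,0,0,0,0,0]}}

```text
clock: 31.3
eef_pos: [496.6, -191.0, 127.1]
ee_rot: [-3.141, -0.524, -2.88]
force: [1.2, 0.3, -1.4]
finger_gap: 62.1
```

{"op": "drive_tool", "data": {"commands": [-0.033,0,0.058,0,0,0,-0.033,0,0.058,0,0,0,-0.033,0,0.058,0,0,0,-0.033,0,0.058,0,0,0,-0.033,0,0.058,0,0,0,0,0,0,0,0,0]}}

```text
clock: 31.9
eef_pos: [496.5, -191.0, 117.2]
ee_rot: [-3.141, -0.524, -2.88]
force: [-0.6, 1.0, -3.0]
finger_gap: 61.9
```

{"op": "drive_tool", "data": {"commands": [-0.017,0,0.029,0,0,0,-0.017,0,0.029,0,0,0,0,0,0,0,0,0]}}

```text
clock: 32.2
eef_pos: [496.6, -191.0, 115.3]
ee_rot: [-3.141, -0.523, -2.88]
force: [-1.0, 0.9, -2.6]
finger_gap: 61.8
```

{"op": "drive_tool", "data": {"commands": [-0.017,0,0.029,0,0,0,0,0,0,0,0,0]}}

```text
clock: 32.4
eef_pos: [496.7, -191.0, 114.4]
ee_rot: [-3.141, -0.523, -2.88]
force: [-0.1, -0.8, -2.2]
finger_gap: 61.9
```

{"op": "drive_tool", "data": {"commands": [-0.017,0,0.029,0,0,0,0,0,0,0,0,0]}}

```text
clock: 32.6
eef_pos: [496.6, -191.0, 113.3]
ee_rot: [-3.141, -0.523, -2.88]
force: [-0.0, -0.5, -3.0]
finger_gap: 61.6
```

{"op": "drive_tool", "data": {"commands": [-0.017,0,0.029,0,0,0,0,0,0,0,0,0]}}

```text
clock: 32.8
eef_pos: [496.7, -191.0, 112.3]
ee_rot: [-3.141, -0.523, -2.88]
force: [-0.4, -0.5, -2.2]
finger_gap: 62.0
```

{"op": "drive_tool", "data": {"commands": [-0.017,0,0.029,0,0,0,0,0,0,0,0,0]}}

```text
clock: 33.0
eef_pos: [496.7, -191.0, 111.3]
ee_rot: [-3.141, -0.523, -2.88]
force: [0.1, -0.4, -2.2]
finger_gap: 62.1
```

{"op": "drive_tool", "data": {"commands": [-0.017,0,0.029,0,0,0,0,0,0,0,0,0]}}

```text
clock: 33.2
eef_pos: [496.8, -191.0, 111.0]
ee_rot: [-3.141, -0.523, -2.88]
force: [-0.6, 2.0, 2.8]
finger_gap: 62.0
```

{"op": "drive_tool", "data": {"commands": [-0.012,0,0.02,0,0,0,0,0,0,0,0,0]}}

```text
clock: 33.4
eef_pos: [496.8, -191.1, 110.9]
ee_rot: [-3.141, -0.523, -2.88]
force: [-1.2, 2.7, 8.6]
finger_gap: 61.7
```

The pad carries the can: contact came at TCP z = 111. Ease the preload, open, and back out along the tool axis.

{"op": "drive_tool", "data": {"commands": [0.01,0,-0.017,0,0,0,0,0,0,0,0,0]}}

```text
clock: 33.6
eef_pos: [496.8, -191.0, 110.9]
ee_rot: [-3.141, -0.523, -2.88]
force: [-1.3, 1.9, 6.5]
finger_gap: 61.6
```

{"op": "drive_tool", "data": {"commands": [0,0,0,0,0,0,0,0,0,0,0,0,0,0,0,0,0,0,0,0,0,0,0,0,0,0,0,0,0,0,0,0,-0.2,0,0,0,0,0,-0.3,0,0,0,0,0,-0.5,0,0,0,0,0,-0.8,0,0,0,0,0,-1,0,0,0,0,0,-1,0,0,0], "hand": 87}}

```text
clock: 34.7
eef_pos: [552.5, -176.1, 210.9]
ee_rot: [-3.141, -0.523, -2.88]
force: [0.8, 0.5, -1.5]
finger_gap: 86.9
```

{"op": "drive_tool", "data": {"commands": [0,0,-1,0,0,0,0,0,-1,0,0,0,0,0,-1,0,0,0,0,0,-1,0,0,0,0,0,0,0,0,0,0,0,0,0,0,0]}}

```text
clock: 35.3
eef_pos: [610.0, -160.4, 313.5]
ee_rot: [-3.141, -0.522, -2.88]
force: [0.2, -0.3, -1.0]
finger_gap: 86.8
```

```bash
python3 rec.py
python3 - <<'E'
from nx import *
a=cam('scene');b=cam('top');Q=cloud(a);P=cloud(b)
u=np.array([[np.cos(d(15)),np.sin(d(15))],[-np.sin(d(15)),np.cos(d(15))]])
for n,C in(('scene',Q),('top',P)):
    D=(C[...,:2]-[498.3,-191])@u.T
    for z0,z1 in((140,160),(110,135),(80,105),(45,75)):
        m=(C[...,2]>z0)&(C[...,2]<z1)&(np.abs(D).max(-1)<50); k=D[m]
        if len(k)>20: print(n,z0,len(k),np.percentile(k,[2,98],axis=0).round(1).tolist(), C[m][:,2].max().round(1))
    m=(np.abs(D).max(-1)<26)&(C[...,2]>135)&(C[...,2]<160)
    if m.sum()>20:
        k=np.c_[D[m],np.ones(m.sum())]; s=np.linalg.lstsq(k,C[m][:,2],rcond=None)[0]; print('top plane slope deg',np.rad2deg(s[:2]).round(2),'z',s[2].round(1),m.sum())
print('rest of bench:'); 
for n,(u0,u1,v0,v1,zz) in dict(cup=(202,242,120,160,60),spool=(340,375,260,295,40),bottle=(333,365,112,155,120),driver=(160,180,205,275,8),bez=(460,532,212,266,20)).items():
    p=P[v0:v1,u0:u1].reshape(-1,3);p=p[p[:,2]>7]; print(n,np.percentile(p,[2,98],axis=0)[:,:2].round().tolist())
c=np.hstack([cv2.resize(a['img'][140:290,190:330],(395,423)),cv2.resize(b['img'][180:300,340:452],(395,423))]);cv2.imwrite('pics/11.png',c[...,::-1])
E
```

```text
clock 35.3
joint_positions [ 0.1    0.548  0.333  0.085 -1.871 -1.405]
eef_pos [ 610.009 -160.394  313.512]
ee_rot [-3.141 -0.522 -2.88 ]
force [ 0.197 -0.331 -0.99 ]
finger_gap 86.825
scene 140 363 [[-28.9, -32.3], [32.3, 29.5]] 147.6
scene 110 214 [[-26.9, -33.6], [33.6, 27.1]] 134.9
scene 80 202 [[-28.1, -33.3], [33.8, 26.8]] 105.0
scene 45 237 [[-27.8, -33.2], [33.5, 28.1]] 74.6
top plane slope deg [ 0.06 -0.2 ] z 143.7 233
top 140 690 [[-29.9, -30.0], [30.2, 30.9]] 148.2
top 110 78 [[-30.9, -26.0], [29.7, 31.6]] 134.4
top 80 68 [[-30.8, -23.8], [29.0, 31.6]] 104.9
top 45 74 [[-30.7, -24.4], [29.7, 31.7]] 74.9
top plane slope deg [0.23 0.14] z 144.3 469
rest of bench:
cup [[444.0, 64.0], [759.0, 329.0]]
spool [[342.0, -35.0], [364.0, -13.0]]
bottle [[609.0, -83.0], [860.0, -21.0]]
driver [[354.0, 101.0], [554.0, 439.0]]
bez [[426.0, -551.0], [539.0, -377.0]]
```

View pics/11.png

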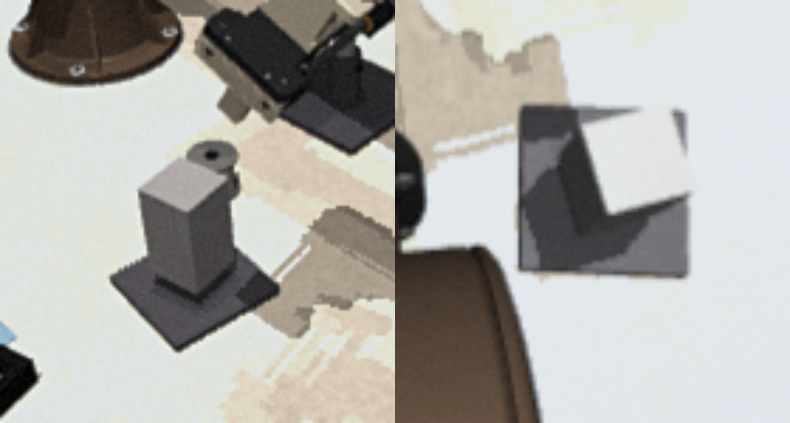

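The can hangs straight and centred on the post. Its top is level within about 0.25° at z ≈ 144, with the arm clear. Handing in.

```bash
python3 -c "
from bench import r
print(r.job_done())"
```

```text
the job is handed in; nothing more can be done
None
```

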